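Find the high post of a furnace hearth base

ROBOT

A 6-joint arm with a two-finger parallel gripper is mounted at the origin on the work surface. World frame = base frame: x ahead of the robot, y to its left, z up, the work surface at z = 0. Lengths are in m, angles in rad, forces in N, time in s.
With the tool pointing down it reaches from about 0.4 to 0.825 m from the base axis. Payload 7 kg.
Tool frame: the origin (TCP) lies midway between the tips of the shut fingers; the grasp point (between the pads) lies 19 mm behind it; z points along the fingers, y is the line along which they close (so a half turn about z gives the same grasp; the last joint's range is limited). The gripper opens to 85 mm and grips with 20 to 120 N. Pads are 22 mm wide; open, the fingers measure 114 mm over their backs; the gripper's body (76 mm by 85 mm) begins 54 mm behind the grasp point. The pads swing forward as they close: fully open they stand 13 mm farther back than shut.
Start: joints at [-0.998, 0.359, 0.012, 0, -1.224, -0.288], TCP at [0.19, -0.648, 0.231] pointing down, gripper open.
Joint ranges: [-3.07, 3.07], [-1.43, 2.12], [-1.02, 1.25], [-3.03, 1.67], [-3.05, -0], [-3.03, 3.03]. Speed limits (rad/s): [2.39, 2.39, 3.01, 3.14, 3.14, 3.14].

INTERFACE

Orientations are given as [roll, pitch, yaw] about the fixed x, y, z axes, in that order (R = Rz(yaw) Ry(pitch) Rx(roll)).
In Python, from cell import * gives the robot as it stands. The module is installed in compiled form; this text tells all that it offers.
- The arm moves only by the tool send_rows, never from a script. Its argument "commands" is a list that holds one entry, the list of rows, each a list of 7 numbers: the shift along the tool's x, y, z normalised to -1 to 1, where 1 is 0.3 m, then the turn, a rotation vector about the tool's x, y, z normalised to -1 to 1, where 1 is 90 degrees, then the closure, from 0 (fully open) to 1 (shut). A call has exactly 5 rows; each row is the pose to reach, as a shift and turn from the pose commanded when the call began, along the tool's axes at that moment; what a row does not reach only later rows make up. A row lasts 1/12 s, in which the tool goes at most 41.7 mm and 7.16 degrees, less where a joint would pass 70% of its speed; a pose out of reach is approached as far as the arm can. A call with a number of a shift or a turn outside -1 to 1 is refused whole. A call with a gripper value outside its range is refused whole. The fingers move at their own pace and stop on an object; the grip force is fixed at half the most. Time passes only in rows, so rows that repeat a pose let the fingers close, or fill a call up. It gives the time, the measured TCP pose, the force, the opening and the grip force at its end, in the units of the state.
- observe(): the state, without advancing time (a new reading comes with each control period).
- grab_frame(name): name is "scene" or "top"; returns a dict with "img" (480x640x3 uint8, blue, green, red), "depth" (480x640 float32, m along the optical axis (not along the pixel's ray), 0 where there is no reading), "fx", "fy", "cx", "cy" (pixels), "cam_to_world" (4x4, takes a point from camera to world coordinates). Camera axes: x right, y up, looking along -z (the intrinsics and any distortion apply to the point x, -y, -z); pixel columns grow to the right and rows downward; lengths in m; the calibration is good to about 2 mm. A picture is of the moment at which its call begins.
- job_done(): hands the job in; it is judged then, once.
Trained networks look in the newest picture that a camera, given by its name, has taken for a name from the list of things; names that differ only in an ending like _2 or _b are one class to them, and where a whole thing is asked for, a point or a joint stands for the part that bears it (a point fixed in the world has none). Each returns a list of dicts, best first, with "score" (0 to 1); they miss things now and then, are a little off and sometimes report something else, mostly with a low value. They report only what shows in the picture. A call takes as long as a camera call. They do not tell look-alikes from the thing itself.
- recognise(camera, thing): "extent" ([left, top, right, bottom] as shares, 0 to 1, of the picture: columns of its width, rows of its height, round what is visible of it).
- outline_of(camera, thing): "region" (480x640 bool, what is visible of it) and "extent" ([left, top, right, bottom] as shares, 0 to 1, of the picture: columns of its width, rows of its height, round what is visible of it).
- pinpoint(camera, thing): "location" ([column, row] as shares, 0 to 1, of the picture: columns of its width, rows of its height: a listed point, or the origin of a listed thing).
The state is a dict: "time_s": time; "joint_positions": joint angles; "joint_velocities": joint speeds; "tau": joint torques, N m; "tool_pos": TCP position; "ee_rot": TCP orientation; "force": force on the tool from outside, world axes, zero at the start; "moment": the same for the moment, N m; "width": finger opening in m; "finger_force": force on a finger pad.
Only numpy, scipy, OpenCV 4.12 (cv2) and the standard library are available. Lean on these libraries where they do the work, as an engineer would, in place of code of your own. Each camera call takes 0.05 s, during which the arm holds its last target. There are 200 camera calls.

TASK

Take the orange-handled probe and touch its flat foot on the ceramic top of the red post, then the yellow post, then the blue post of the furnace's hearth base, to find which stands highest. Then leave the probe standing upright, by itself, in the middle of the highest post.

Things in the scene. Friction and masses are not known exactly. Their poses are not given: they have to be found in the camera images.
- probe: loose contact probe, 110 mm tall, 0.15 to 0.31 kg, standing upright on the black bench at the start: a flat round steel foot 36 mm across and 12 mm thick, a thin steel stem 16 mm across, and from 50 mm to 110 mm above the underside a round orange grip 26 mm across (with two thin black bands, 27 mm). Origin: centre of the foot's underside; z up along the grip. Not to be confused with the 98 mm tall graphite plunger with a wooden grip that stands nearby (100 mm or more away).
- post_red: fixed, rigid, round support post marked red, standing in the steel hearth base: a flat white ceramic top disc 60 mm across, with a red collar 74 mm across showing all round, 6 mm lower. Its origin is the centre of the ceramic top face, z up; its height is this post's own screw setting, 55 to 85 mm above the bench. The three posts stand on a circle of 80 mm radius, 139 mm apart centre to centre, any colour in any place.
- post_yellow: fixed, rigid, round support post marked yellow, standing in the steel hearth base: a flat white ceramic top disc 60 mm across, with a yellow collar 74 mm across showing all round, 6 mm lower. Its origin is the centre of the ceramic top face, z up; its height is this post's own screw setting, 55 to 85 mm above the bench. The three posts stand on a circle of 80 mm radius, 139 mm apart centre to centre, any colour in any place.
- post_blue: fixed, rigid, round support post marked blue, standing in the steel hearth base: a flat white ceramic top disc 60 mm across, with a blue collar 74 mm across showing all round, 6 mm lower. Its origin is the centre of the ceramic top face, z up; its height is this post's own screw setting, 55 to 85 mm above the bench. The three posts stand on a circle of 80 mm radius, 139 mm apart centre to centre, any colour in any place.
Not all that is in view belongs to the job. Of the things that look like the probe, take the one that is nearest to the robot's base at the start.

How it is judged:
By the outcome, as a careful person would: the job done as asked, in the order asked, and still so for the second after the job is handed in, with the robot touching nothing.
It also fails if it takes over 54 s, if anything falls off the work surface, if the arm or the gripper's body presses on something with over 40 N, if the wrist force passes 120 N, or if a joint passes its speed limit or range.

## Working session

There is one attempt and no reset: what is moved stays moved. The work goes in short steps, Python scripts to look and compute and a tool call to move; the robot and the scene stay as the last step left them, time stands still between calls to the robot, and variables do not carry over. Pictures are saved under pics/ and viewed, at most 10 in all, crops included, and the job is handed in when it is done.

Besides the shell and the picture viewer there is one more tool, called after "Request:" as name(argument=value, ...) on one line, values as JSON. send_rows: Moves the arm, as the interface text tells. Scaled input: -1 to 1 covers 0.3 m each way for a shift and 90 degrees each way for a turn. Its arguments: {"type":"object","properties":{"commands":{"type":"array","items":{"type":"array","items":{"type":"array","items":{"type":"number"}}}}},"required":["commands"]}

```bash
mkdir -p pics
cat > h.py <<'E'
import numpy as np, cv2
from cell import *
def world(f,u,v,d):
    p=np.array([(u-f['cx'])/f['fx']*d,-(v-f['cy'])/f['fy']*d,-d,1]);return (f['cam_to_world']@p)[:3]
def cloud(f):
    v,u=np.mgrid[:480,:640];d=f['depth'];P=np.stack([(u-f['cx'])/f['fx']*d,-(v-f['cy'])/f['fy']*d,-d,np.ones_like(d)],-1)
    return (P@f['cam_to_world'].T)[...,:3]
def rep(cam,f,thing):
    C=cloud(f)
    for o in outline_of(cam,thing):
        m=o['region']&(f['depth']>0);r=np.argwhere(o['region'])
        if m.sum()<5: continue
        P=C[m];zt=np.percentile(P[:,2],97);T=P[P[:,2]>zt-.006]
        print(cam,thing,round(o['score'],2),'px',r.mean(0)[::-1].round(),'ext',(np.array(o['extent'])*[640,480,640,480]).round(),'n',m.sum(),'med',np.median(P,0).round(4),'ztop',zt.round(4),'topc',((T.min(0)+T.max(0))/2).round(4))
E
python3 - <<'E'
from h import *
print(observe())
for c in ['scene','top']:
    f=grab_frame(c);cv2.imwrite(f'pics/{c}0.png',f['img']);np.savez(f'{c}0.npz',**f);print(f['cam_to_world'].round(3).tolist(),[k for k in f],f['fx'])
    for t in ['probe','post_red','post_yellow','post_blue']: rep(c,f,t)
E
```

```text
{'time_s': 0.0, 'joint_positions': array([-9.97899260e-01,  3.59392701e-01,  1.10891251e-02, -3.64900939e-04,
       -1.22411413e+00, -2.88079607e-01]), 'joint_velocities': array([-0.00028871,  0.00096117, -0.0015893 ,  0.00055834, -0.00010957,
        0.00026093]), 'tau': array([-1.94778797e-03, -5.83322775e+01,  2.93415499e+01,  6.93658635e+00,
       -6.00011990e-03, -4.12793725e-06]), 'tool_pos': array([ 0.18949796, -0.64735963,  0.23037044]), 'ee_rot': array([ 3.13994062e+00, -1.31803842e-04, -2.85689935e+00]), 'force': array([ 0.1242156 , -1.66523616,  0.10872323]), 'moment': array([-0.03325963,  0.00871335, -0.02682301]), 'finger_force': 0.0, 'width': 0.08502357004687741}
[[0.319, -0.579, 0.751, 1.169], [0.948, 0.199, -0.249, -0.272], [-0.005, 0.791, 0.612, 0.533], [0.0, 0.0, 0.0, 1.0]] ['img', 'depth', 'fx', 'fy', 'cx', 'cy', 'cam_to_world'] 464.27278677849307
scene probe 0.95 px [237. 271.] ext [224. 250. 255. 313.] n 704 med [ 0.6436 -0.2266  0.0873] ztop 0.1107 topc [ 0.6356 -0.2269  0.1086]
scene probe 0.77 px [241. 324.] ext [228. 291. 257. 358.] n 1404 med [ 0.7271 -0.2
[... 1163 characters left out ...]
 topc [ 0.6322 -0.222   0.1094]
top probe 0.77 px [386. 198.] ext [372. 182. 400. 214.] n 449 med [ 0.7116 -0.2303  0.0675] ztop 0.1108 topc [ 0.716  -0.2337  0.1088]
top probe 0.72 px [282. 174.] ext [272. 156. 293. 189.] n 396 med [ 0.7568 -0.0199  0.0732] ztop 0.111 topc [ 0.7629 -0.0197  0.1093]
top post_red 0.94 px [196. 313.] ext [174. 294. 213. 337.] n 1247 med [0.4794 0.1336 0.0806] ztop 0.084 topc [0.48   0.1347 0.0817]
top post_yellow 0.62 px [203. 241.] ext [184. 222. 225. 261.] n 1129 med [0.6163 0.1284 0.0787] ztop 0.082 topc [0.6192 0.1312 0.0801]
top post_blue 0.71 px [263. 280.] ext [244. 261. 284. 298.] n 1160 med [0.5433 0.0125 0.0734] ztop 0.077 topc [0.5429 0.0145 0.0745]
```

View pics/scene0.png

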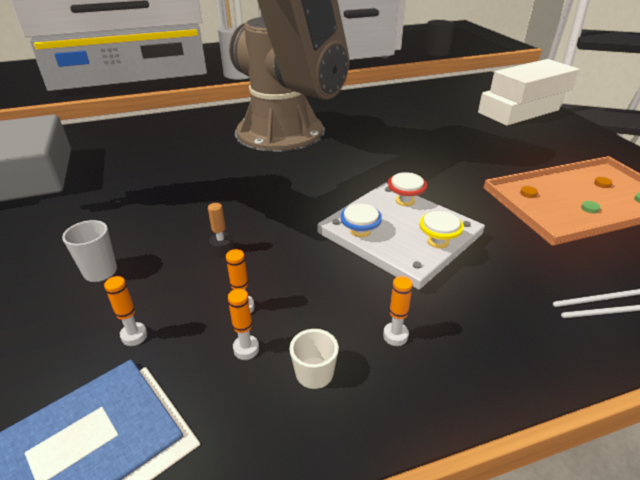

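View pics/top0.png

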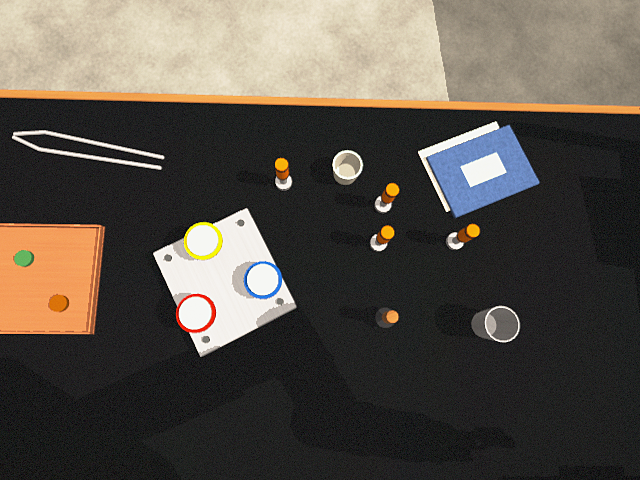

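The scene picture shows these candidates:
- Orange-handled probes at scene pixels (237,271) r=0.67 m, (241,324) r=0.75, (398,311) r=0.76 and (124,311) r=0.75.
- The plunger with a wooden grip at (217,225), which is excluded.

I choose the probe at (237,271), which is (381,239) in top, because it is nearest to the base. The posts are at scene pixels red (407,185), yellow (440,226) and blue (360,217).

```bash
cat >> h.py <<'E'
from scipy.spatial.transform import Rotation as Ro
def go(target,yaw=None):
    s=observe();R=Ro.from_euler('xyz',s['ee_rot']);d=np.array(target)-s['tool_pos']
    t=R.inv().apply(d)/.3
    w=np.zeros(3) if yaw is None else (R.inv()*Ro.from_euler('xyz',[np.pi,0,yaw])).as_rotvec()/(np.pi/2)
    print('t',round(s['time_s'],2),'pos',s['tool_pos'].round(4),'rot',s['ee_rot'].round(4),'w',s['width'].round(4),'F',s['force'].round(1),'shift',t.round(4),'turn',w.round(4),'dist',np.linalg.norm(d).round(3))
def discs(f):
    C=cloud(f);im=f['img'].astype(int)
    reg=(C[...,0]>.4)&(C[...,0]<.72)&(C[...,1]>-.06)&(C[...,1]<.2)&(C[...,2]>.05)&(C[...,2]<.095)&(im.min(-1)>150)&(im.max(-1)-im.min(-1)<60)
    n,l,st,_=cv2.connectedComponentsWithStats(reg.astype(np.uint8))
    for i in range(1,n):
        if st[i,4]<200: continue
        P=C[l==i];z=np.median(P[:,2]);P=P[abs(P[:,2]-z)<.004]
        (x,y),r=cv2.minEnclosingCircle(P[:,:2].astype(np.float32))
        print('disc',P.mean(0).round(4),'z',z.round(4),'circ',round(x,4),round(y,4),'r',round(r,4),len(P))
E
python3 - <<'E'
from h import *
for c in ['scene','top']:
    f=dict(np.load(f'{c}0.npz'));print(c);discs(f)
    if c=='scene': a=f['img'][180:380,80:440]
    C=cloud(f);k=(C[...,2]>-.02)&(C[...,2]<.02)&(C[...,0]>.3)&(C[...,0]<.9)&(abs(C[...,1])<.4);print('bench z',np.median(C[k][:,2]))
cv2.imwrite('pics/crop.png',cv2.resize(a,None,fx=2.2,fy=2.2,interpolation=cv2.INTER_CUBIC))
go([.634,-.2245,.2])
E
```

```text
scene
disc [0.4849 0.1299 0.0818] z 0.0818 circ 0.4821 0.1317 r 0.0323 429
disc [0.5489 0.0078 0.0747] z 0.0747 circ 0.5468 0.0099 r 0.0316 566
disc [0.6226 0.1246 0.08  ] z 0.0801 circ 0.6208 0.1264 r 0.0315 608
bench z 0.00025387900753609527
top
disc [0.6179 0.1297 0.0797] z 0.0797 circ 0.6182 0.1307 r 0.0304 734
disc [0.5442 0.0128 0.0745] z 0.0744 circ 0.5447 0.0126 r 0.03 753
disc [0.48   0.1352 0.0817] z 0.0818 circ 0.4798 0.1352 r 0.0301 813
bench z -0.0003136748279003454Traceback (most recent call last):
  File "<stdin>", line 7, in <module>
  File "h.py", line 20, in go
    print('t',round(s['time_s'],2),'pos',s['tool_pos'].round(4),'rot',s['ee_rot'].round(4),'w',s['width'].round(4),'F',s['force'].round(1),'shift',t.round(4),'turn',w.round(4),'dist',np.linalg.norm(d).round(3))
                                                                                               ^^^^^^^^^^^^^^^^
AttributeError: 'float' object has no attribute 'round'
```

View pics/crop.png

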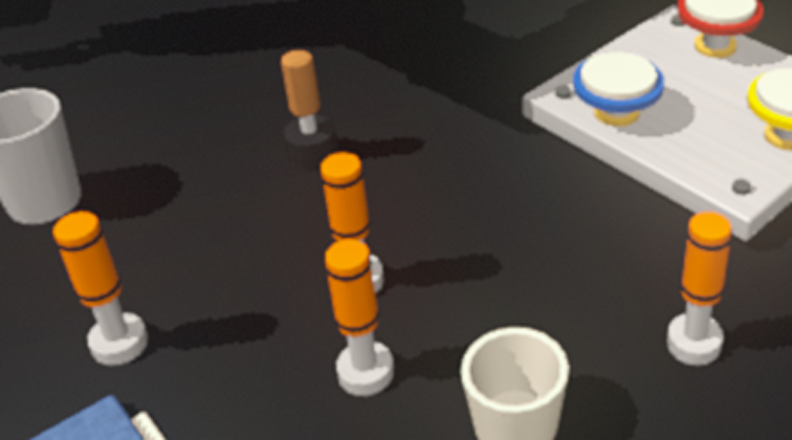

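The crop confirms the choice: the nearest orange probe with a steel foot is at crop (345,200), behind another probe at (350,290). The wooden plunger is at (300,90).

Request:
send_rows(commands=[[[-0.61,0.315,0.03,0,0,0,0],[-0.61,0.315,0.03,0,0,0,0],[-0.61,0.315,0.03,0,0,0,0],[-0.61,0.315,0.03,0,0,0,0],[-0.61,0.315,0.03,0,0,0,0]]])

```text
time_s: 0.92
tool_pos: [0.3398, -0.5041, 0.2224]
ee_rot: [-3.141, 0.0, -2.857]
force: [0.4, 0.2, -0.6]
width: 0.0853
finger_force: 0.0
```

Request:
send_rows(commands=[[[-0.61,0.315,0.03,0,0,0,0],[-0.61,0.315,0.03,0,0,0,0],[-0.61,0.315,0.03,0,0,0,0],[-0.61,0.315,0.03,0,0,0,0],[-0.61,0.315,0.03,0,0,0,0]]])

```text
time_s: 1.33
tool_pos: [0.4892, -0.3618, 0.2136]
ee_rot: [-3.141, 0.001, -2.856]
force: [0.4, -1.2, -0.7]
width: 0.0859
finger_force: 0.0
```

```bash
sed -i "s/s\['width'\].round(4)/round(s['width'],4)/" h.py; python3 -c "
from h import *
go([.634,-.2245,.2])"
```

```text
t 1.33 pos [ 0.4892 -0.3618  0.2136] rot [-3.1412e+00  6.0000e-04 -2.8565e+00] w 0.0859 F [ 0.4 -1.2 -0.7] shift [-0.592   0.3033  0.0455] turn [0. 0. 0.] dist 0.2
```

Request:
send_rows(commands=[[[-0.592,0.303,0.045,0,0,0,0],[-0.592,0.303,0.045,0,0,0,0],[-0.592,0.303,0.045,0,0,0,0],[-0.592,0.303,0.045,0,0,0,0],[-0.592,0.303,0.045,0,0,0,0]]])

```text
time_s: 1.75
tool_pos: [0.6346, -0.2241, 0.1997]
ee_rot: [-3.141, 0.0, -2.856]
force: [0.5, -0.5, 0.4]
width: 0.0853
finger_force: 0.0
```

```bash
python3 -c "
from h import *
go([.634,-.2245,.063])
f=grab_frame('scene');cv2.imwrite('pics/s1.png',f['img'][100:400,60:460])
C=cloud(f);im=f['img'].astype(int)
for o in outline_of('scene','probe'): print(o['score'],np.array(o['extent'])*[640,480,640,480])
"
```

```text
t 1.75 pos [ 0.6346 -0.2241  0.1997] rot [-3.1415e+00  4.0000e-04 -2.8557e+00] w 0.0853 F [ 0.5 -0.5  0.4] shift [ 0.0024 -0.0008  0.4556] turn [0. 0. 0.] dist 0.137
0.93 [382.08  277.488 409.28  343.824]
0.91 [106.304 274.896 145.088 345.984]
0.87 [228.032 289.104 259.584 358.08 ]
0.63 [224.32  254.016 251.008 313.2  ]
```

View pics/s1.png

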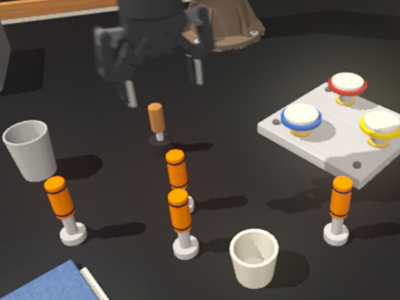

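The open gripper hovers over the chosen probe: its fingertips are at crop (130,95) and (198,75), and the probe is at (176,180). Descending.

Request:
send_rows(commands=[[[0,0,0.12,0,0,0,0],[0,0,0.24,0,0,0,0],[0,0,0.35,0,0,0,0],[0,0,0.42,0,0,0,0],[0,0,0.456,0,0,0,0]]])

```text
time_s: 2.27
tool_pos: [0.6305, -0.2264, 0.0595]
ee_rot: [3.139, -0.004, -2.857]
force: [-1.1, 0.1, -0.5]
width: 0.0851
finger_force: 0.0
```

Request:
send_rows(commands=[[[0,0,0,0,0,0,1],[0,0,0,0,0,0,1],[0,0,0,0,0,0,1],[0,0,0,0,0,0,1],[0,0,0,0,0,0,1]]])

```text
time_s: 2.68
tool_pos: [0.6336, -0.2266, 0.0648]
ee_rot: [-3.141, 0.003, -2.857]
force: [-0.2, 1.0, 5.9]
width: 0.0254
finger_force: 12.2
```

Request:
send_rows(commands=[[[0,0,0,0,0,0,1],[0,0,0,0,0,0,1],[0,0,0,0,0,0,1],[0,0,0,0,0,0,1],[0,0,0,0,0,0,1]]])

```text
time_s: 3.1
tool_pos: [0.6337, -0.2264, 0.0649]
ee_rot: [-3.14, 0.002, -2.856]
force: [-1.1, 1.7, 6.9]
width: 0.0244
finger_force: 58.4
```

Request:
send_rows(commands=[[[0,0,-0.05,0,0,0,1],[0,0,-0.15,0,0,0,1],[0,0,-0.26,0,0,0,1],[0,0,-0.36,0,0,0,1],[0,0,-0.42,0,0,0,1]]])

```text
time_s: 3.52
tool_pos: [0.6337, -0.2268, 0.1933]
ee_rot: [-3.139, 0.004, -2.856]
force: [0.1, -0.9, -0.9]
width: 0.0243
finger_force: 59.0
```

Request:
send_rows(commands=[[[0,0,0,0,0,0,1],[0,0,0,0,0,0,1],[0,0,0,0,0,0,1],[0,0,0,0,0,0,1],[0,0,0,0,0,0,1]]])

```text
time_s: 3.93
tool_pos: [0.6319, -0.2263, 0.1874]
ee_rot: [3.141, -0.002, -2.857]
force: [0.3, 0.4, -1.9]
width: 0.0244
finger_force: 59.0
```

```bash
python3 -c "
from h import *
go([.48,.133,.2])
for c in ['scene','top']:
    f=grab_frame(c);cv2.imwrite(f'pics/{c}2.png',f['img'][150:390,120:440] if c=='scene' else f['img'][130:330,300:500]);np.savez(f'{c}2.npz',**f)
    C=cloud(f)
    for o in outline_of(c,'probe'):
        P=C[o['region']&(f['depth']>0)];print(c,round(o['score'],2),(np.array(o['extent'])*[640,480,640,480]).round(),np.median(P,0).round(4),np.percentile(P[:,2],[2,98]).round(4))
"
```

```text
t 3.93 pos [ 0.6319 -0.2263  0.1874] rot [ 3.1405e+00 -2.4000e-03 -2.8569e+00] w 0.0244 F [ 0.3  0.4 -1.9] shift [ 0.1498  1.2918 -0.0402] turn [0. 0. 0.] dist 0.39
scene 0.86 [106. 275. 146. 344.] [ 0.6481 -0.3896  0.0629] [0.0003 0.1108]
scene 0.7 [228. 289. 259. 355.] [ 0.7275 -0.2386  0.0642] [0.0041 0.1107]
scene 0.7 [381. 276. 412. 344.] [ 0.7729 -0.0278  0.0626] [0.0004 0.1108]
scene 0.57 [216. 177. 244. 256.] [ 0.6426 -0.2273  0.1822] [0.1251 0.2328]
top 0.83 [449. 225. 476. 251.] [ 0.6341 -0.3811  0.0718] [0.0076 0.1111]
top 0.82 [372. 186. 394. 212.] [ 0.7118 -0.2263  0.0707] [0.0087 0.3151]
top 0.67 [380. 222. 402. 242.] [ 0.6204 -0.221   0.1347] [0.1237 0.2114]
```

```bash
python3 -c "
from h import *
from scipy.optimize import least_squares
s=observe();print(s['tool_pos'])
for c in ['scene','top']:
    f=dict(np.load(f'{c}2.npz'));C=cloud(f);K=(abs(C[...,0]-.632)<.035)&(abs(C[...,1]+.226)<.035)
    for lo,hi,r in [(.122,.1345,.018),(.14,.17,.008),(.176,.2,.013)]:
        P=C[K&(C[...,2]>lo)&(C[...,2]<hi)]
        if len(P)<15: print(c,lo,len(P));continue
        q=least_squares(lambda a:np.hypot(P[:,0]-a[0],P[:,1]-a[1])-r,[P[:,0].mean(),P[:,1].mean()],loss='soft_l1',f_scale=.001)
        print(c,lo,len(P),q.x.round(4),'z',P[:,2].min().round(4),P[:,2].max().round(4),'bbox',P[:,:2].min(0).round(4),P[:,:2].max(0).round(4))
a=cv2.imread('pics/scene2.png');cv2.imwrite('pics/scene2b.png',cv2.resize(a,None,fx=2,fy=2))"
```

```text
[ 0.63251429 -0.22643034  0.18829081]
scene 0.122 260 [ 0.6312 -0.2267] z 0.1227 0.1345 bbox [ 0.6176 -0.2446] [ 0.6513 -0.2096]
scene 0.14 199 [ 0.6322 -0.2272] z 0.1403 0.1695 bbox [ 0.6331 -0.235 ] [ 0.6421 -0.2194]
scene 0.176 383 [ 0.6327 -0.2275] z 0.176 0.2 bbox [ 0.6304 -0.2532] [ 0.6498 -0.2019]
top 0.122 95 [ 0.6351 -0.2227] z 0.1237 0.1345 bbox [ 0.6134 -0.2401] [ 0.6321 -0.2056]
top 0.14 16 [ 0.6314 -0.2237] z 0.1401 0.1587 bbox [ 0.6233 -0.2256] [ 0.63   -0.2155]
top 0.176 43 [ 0.6312 -0.2234] z 0.1776 0.1995 bbox [ 0.6159 -0.2426] [ 0.6279 -0.2018]
```

View pics/scene2b.png

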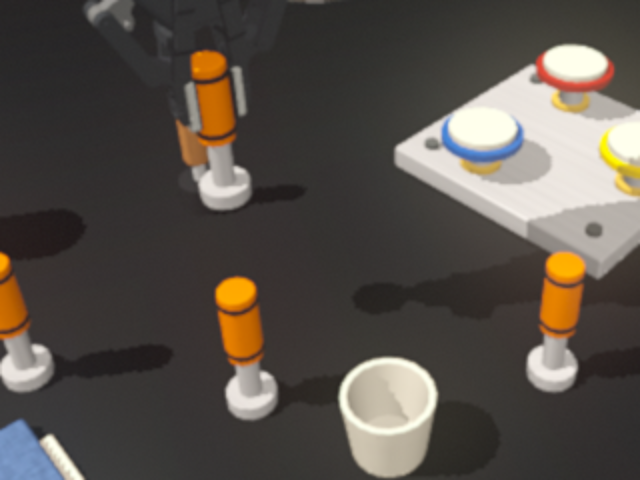

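The probe is held upright at crop (220,130). Now to red.

Request:
send_rows(commands=[[[0.015,0.13,0,0,0,0,1],[0.03,0.26,0,0,0,0,1],[0.045,0.39,0,0,0,0,1],[0.06,0.52,0,0,0,0,1],[0.075,0.645,0,0,0,0,1]]])

```text
time_s: 4.55
tool_pos: [0.5557, -0.0457, 0.1889]
ee_rot: [3.142, -0.0, -2.857]
force: [1.3, 1.2, -1.1]
width: 0.0249
finger_force: 59.3
```

Request:
send_rows(commands=[[[0.015,0.13,0,0,0,0,1],[0.03,0.26,0,0,0,0,1],[0.045,0.39,0,0,0,0,1],[0.06,0.52,0,0,0,0,1],[0.075,0.645,0,0,0,0,1]]])

```text
time_s: 4.97
tool_pos: [0.4797, 0.134, 0.1893]
ee_rot: [3.141, 0.001, -2.857]
force: [1.5, 0.5, -2.0]
width: 0.0247
finger_force: 59.3
```

Request:
send_rows(commands=[[[0,0,0,0,0,0,1],[0,0,0,0,0,0,1],[0,0,0,0,0,0,1],[0,0,0,0,0,0,1],[0,0,0,0,0,0,1]]])

```text
time_s: 5.38
tool_pos: [0.4811, 0.1313, 0.1889]
ee_rot: [-3.141, -0.0, -2.859]
force: [0.8, 0.3, -2.1]
width: 0.0246
finger_force: 59.8
```

```bash
python3 -c "
from h import *
go([.481,.1317,.155])"
```

```text
t 5.38 pos [0.4811 0.1313 0.1889] rot [-3.1414e+00 -2.0000e-04 -2.8585e+00] w 0.0246 F [ 0.8  0.3 -2.1] shift [-0.      0.0014  0.113 ] turn [0. 0. 0.] dist 0.034
```

Request:
send_rows(commands=[[[0,0,0.05,0,0,0,1],[0,0,0.09,0,0,0,1],[0,0,0.115,0,0,0,1],[0,0,0.125,0,0,0,1],[0,0,0.13,0,0,0,1]]])

```text
time_s: 5.8
tool_pos: [0.4809, 0.1316, 0.1495]
ee_rot: [-3.141, -0.001, -2.858]
force: [-0.3, -0.3, -2.1]
width: 0.0249
finger_force: 59.8
```

Request:
send_rows(commands=[[[0,0,0.002,0,0,0,1],[0,0,0.004,0,0,0,1],[0,0,0.006,0,0,0,1],[0,0,0.007,0,0,0,1],[0,0,0.007,0,0,0,1]]])

```text
time_s: 6.22
tool_pos: [0.4809, 0.1325, 0.1482]
ee_rot: [3.141, 0.0, -2.857]
force: [-0.6, 0.7, -1.2]
width: 0.0247
finger_force: 59.8
```

Request:
send_rows(commands=[[[0,0,0.001,0,0,0,1],[0,0,0.002,0,0,0,1],[0,0,0.003,0,0,0,1],[0,0,0.004,0,0,0,1],[0,0,0.004,0,0,0,1]]])

```text
time_s: 6.63
tool_pos: [0.4808, 0.1324, 0.1469]
ee_rot: [3.142, 0.0, -2.857]
force: [-0.5, 0.9, 2.2]
width: 0.0244
finger_force: 60.1
```

Request:
send_rows(commands=[[[0,0,0.001,0,0,0,1],[0,0,0.002,0,0,0,1],[0,0,0.002,0,0,0,1],[0,0,0.002,0,0,0,1],[0,0,0.002,0,0,0,1]]])

```text
time_s: 7.05
tool_pos: [0.481, 0.1325, 0.1469]
ee_rot: [3.142, 0.001, -2.856]
force: [-2.8, 0.5, 6.6]
width: 0.0245
finger_force: 60.6
```

```bash
python3 -c "
from h import *
go([.6192,.1267,.147])
f=grab_frame('top');f=grab_frame('top');go([.6192,.1267,.147])"
```

```text
t 7.05 pos [0.481  0.1325 0.1469] rot [ 3.1415e+00  9.0000e-04 -2.8565e+00] w 0.0245 F [-2.8  0.5  6.6] shift [-0.4365 -0.148  -0.    ] turn [0. 0. 0.] dist 0.138
t 7.15 pos [0.4811 0.1325 0.1469] rot [ 3.1415e+00  9.0000e-04 -2.8565e+00] w 0.0248 F [-2.9 -0.3  7.1] shift [-4.365e-01 -1.480e-01  1.000e-04] turn [0. 0. 0.] dist 0.138
```

Request:
send_rows(commands=[[[0,0,-0.05,0,0,0,1],[0,0,-0.1,0,0,0,1],[-0.12,-0.04,-0.12,0,0,0,1],[-0.24,-0.081,-0.12,0,0,0,1],[-0.36,-0.122,-0.12,0,0,0,1]]])

```text
time_s: 7.57
tool_pos: [0.5964, 0.1278, 0.1832]
ee_rot: [3.141, 0.002, -2.856]
force: [-0.2, 1.5, -2.3]
width: 0.0247
finger_force: 59.8
```

Request:
send_rows(commands=[[[-0.07,-0.024,0,0,0,0,1],[-0.076,-0.026,0,0,0,0,1],[-0.076,-0.026,0.02,0,0,0,1],[-0.076,-0.026,0.05,0,0,0,1],[-0.076,-0.026,0.08,0,0,0,1]]])

```text
time_s: 7.98
tool_pos: [0.6177, 0.1264, 0.1571]
ee_rot: [3.141, -0.001, -2.857]
force: [-0.5, -0.4, -2.3]
width: 0.0243
finger_force: 59.8
```

Request:
send_rows(commands=[[[0,0,0.01,0,0,0,1],[0,0,0.015,0,0,0,1],[0,0,0.02,0,0,0,1],[0,0,0.025,0,0,0,1],[0,0,0.025,0,0,0,1]]])

```text
time_s: 8.4
tool_pos: [0.6187, 0.1266, 0.1508]
ee_rot: [3.141, 0.0, -2.856]
force: [-0.2, 0.5, -1.5]
width: 0.0246
finger_force: 59.8
```

```bash
python3 -c "
from h import *
go([.6192,.1267,.145])"
```

```text
t 8.4 pos [0.6187 0.1266 0.1508] rot [ 3.1415e+00  4.0000e-04 -2.8565e+00] w 0.0246 F [-0.2  0.5 -1.5] shift [-0.0017 -0.0002  0.0193] turn [0. 0. 0.] dist 0.006
```

Request:
send_rows(commands=[[[0,0,0.004,0,0,0,1],[0,0,0.008,0,0,0,1],[0,0,0.012,0,0,0,1],[0,0,0.014,0,0,0,1],[0,0,0.014,0,0,0,1]]])

```text
time_s: 8.82
tool_pos: [0.6187, 0.1264, 0.1462]
ee_rot: [-3.142, -0.0, -2.857]
force: [0.3, -0.2, -1.6]
width: 0.0248
finger_force: 59.8
```

Request:
send_rows(commands=[[[0,0,0.001,0,0,0,1],[0,0,0.002,0,0,0,1],[0,0,0.003,0,0,0,1],[0,0,0.004,0,0,0,1],[0,0,0.004,0,0,0,1]]])

```text
time_s: 9.23
tool_pos: [0.6188, 0.1265, 0.1453]
ee_rot: [-3.142, 0.0, -2.857]
force: [-0.3, -0.5, -1.3]
width: 0.0247
finger_force: 59.8
```

Already lower than red (0.1469) with no contact yet; continue.

Request:
send_rows(commands=[[[0,0,0.001,0,0,0,1],[0,0,0.002,0,0,0,1],[0,0,0.003,0,0,0,1],[0,0,0.004,0,0,0,1],[0,0,0.004,0,0,0,1]]])

```text
time_s: 9.65
tool_pos: [0.6191, 0.1266, 0.1452]
ee_rot: [-3.141, 0.001, -2.856]
force: [-3.2, 0.7, 6.7]
width: 0.025
finger_force: 60.4
```

Request:
send_rows(commands=[[[0,0,0.001,0,0,0,1],[0,0,0.002,0,0,0,1],[0,0,0.002,0,0,0,1],[0,0,0.002,0,0,0,1],[0,0,0.002,0,0,0,1]]])

```text
time_s: 10.07
tool_pos: [0.6192, 0.1266, 0.1452]
ee_rot: [-3.141, 0.002, -2.856]
force: [-4.1, -0.0, 9.8]
width: 0.025
finger_force: 60.7
```

```bash
python3 -c "
from h import *
go([.5455,.0097,.1452])"
```

```text
t 10.07 pos [0.6192 0.1266 0.1452] rot [-3.1414e+00  1.7000e-03 -2.8563e+00] w 0.025 F [-4.1 -0.   9.8] shift [ 0.3453 -0.3047 -0.0007] turn [0. 0. 0.] dist 0.138
```

Request:
send_rows(commands=[[[0,0,-0.05,0,0,0,1],[0,0,-0.1,0,0,0,1],[0.1,-0.088,-0.12,0,0,0,1],[0.19,-0.167,-0.12,0,0,0,1],[0.28,-0.247,-0.12,0,0,0,1]]])

```text
time_s: 10.48
tool_pos: [0.5582, 0.0311, 0.1794]
ee_rot: [3.141, 0.0, -2.856]
force: [0.1, 0.6, -2.0]
width: 0.0248
finger_force: 59.7
```

Request:
send_rows(commands=[[[0.06,-0.053,0,0,0,0,1],[0.065,-0.058,0,0,0,0,1],[0.065,-0.058,0.03,0,0,0,1],[0.065,-0.058,0.06,0,0,0,1],[0.065,-0.058,0.09,0,0,0,1]]])

```text
time_s: 10.9
tool_pos: [0.5454, 0.0101, 0.1512]
ee_rot: [3.141, -0.0, -2.857]
force: [-0.1, 0.8, -2.2]
width: 0.0246
finger_force: 59.8
```

Request:
send_rows(commands=[[[0,0,0.01,0,0,0,1],[0,0,0.02,0,0,0,1],[0,0,0.027,0,0,0,1],[0,0,0.032,0,0,0,1],[0,0,0.032,0,0,0,1]]])

```text
time_s: 11.32
tool_pos: [0.5452, 0.0098, 0.1424]
ee_rot: [-3.142, -0.0, -2.856]
force: [0.2, -0.5, -1.7]
width: 0.0251
finger_force: 59.8
```

```bash
python3 -c "
from h import *
go([.5455,.0097,.140])"
```

```text
t 11.32 pos [0.5452 0.0098 0.1424] rot [-3.1416e+00 -5.0000e-04 -2.8564e+00] w 0.0251 F [ 0.2 -0.5 -1.7] shift [-0.0009 -0.0006  0.0082] turn [0. 0. 0.] dist 0.002
```

Request:
send_rows(commands=[[[0,0,0.002,0,0,0,1],[0,0,0.004,0,0,0,1],[0,0,0.006,0,0,0,1],[0,0,0.007,0,0,0,1],[0,0,0.007,0,0,0,1]]])

```text
time_s: 11.73
tool_pos: [0.5451, 0.0095, 0.1408]
ee_rot: [3.142, 0.0, -2.857]
force: [0.2, 0.2, -1.1]
width: 0.0246
finger_force: 59.8
```

Request:
send_rows(commands=[[[0,0,0.001,0,0,0,1],[0,0,0.002,0,0,0,1],[0,0,0.003,0,0,0,1],[0,0,0.004,0,0,0,1],[0,0,0.004,0,0,0,1]]])

```text
time_s: 12.15
tool_pos: [0.5453, 0.0096, 0.1398]
ee_rot: [-3.141, 0.0, -2.857]
force: [-0.8, -0.5, 1.4]
width: 0.0245
finger_force: 59.8
```

Request:
send_rows(commands=[[[0,0,0.001,0,0,0,1],[0,0,0.002,0,0,0,1],[0,0,0.003,0,0,0,1],[0,0,0.003,0,0,0,1],[0,0,0.003,0,0,0,1]]])

```text
time_s: 12.57
tool_pos: [0.5455, 0.0097, 0.1398]
ee_rot: [-3.141, 0.001, -2.856]
force: [-3.7, 0.7, 9.4]
width: 0.0245
finger_force: 60.7
```

```bash
python3 -c "
from h import *
go([.481,.1317,.18])"
```

```text
t 12.57 pos [0.5455 0.0097 0.1398] rot [-3.1413e+00  1.2000e-03 -2.8564e+00] w 0.0245 F [-3.7  0.7  9.4] shift [ 0.0917  0.4508 -0.1343] turn [0. 0. 0.] dist 0.144
```

Red (0.1469) is higher than yellow (0.1452) and blue (0.1398), so the probe goes back to red.

Request:
send_rows(commands=[[[0,0,-0.06,0,0,0,1],[0,0,-0.12,0,0,0,1],[0.025,0.12,-0.14,0,0,0,1],[0.049,0.24,-0.14,0,0,0,1],[0.071,0.35,-0.14,0,0,0,1]]])

```text
time_s: 12.98
tool_pos: [0.4947, 0.1052, 0.1809]
ee_rot: [3.141, 0.001, -2.859]
force: [0.0, 1.1, -2.4]
width: 0.0245
finger_force: 59.8
```

Request:
send_rows(commands=[[[0.02,0.1,0,0,0,0,1],[0.02,0.1,0,0,0,0,1],[0.02,0.1,0.03,0,0,0,1],[0.02,0.1,0.06,0,0,0,1],[0.02,0.1,0.08,0,0,0,1]]])

```text
time_s: 13.4
tool_pos: [0.4806, 0.1306, 0.1548]
ee_rot: [-3.141, -0.002, -2.858]
force: [-0.3, 0.1, -2.3]
width: 0.0246
finger_force: 60.1
```

Request:
send_rows(commands=[[[0,0,0,0,0,0,1],[0,0,0,0,0,0,1],[0,0,0,0,0,0,1],[0,0,0,0,0,0,1],[0,0,0,0,0,0,1]]])

```text
time_s: 13.82
tool_pos: [0.4813, 0.1313, 0.1568]
ee_rot: [3.142, 0.0, -2.857]
force: [0.9, 1.1, -2.4]
width: 0.0247
finger_force: 60.1
```

```bash
python3 -c "
from h import *
go([.481,.1317,.1465])
f=grab_frame('scene');np.savez('scene3.npz',**f);cv2.imwrite('pics/s3.png',cv2.resize(f['img'][90:250,310:490],None,fx=4,fy=3.7,interpolation=cv2.INTER_CUBIC))"
```

```text
t 13.82 pos [0.4813 0.1313 0.1568] rot [ 3.1415e+00  5.0000e-04 -2.8574e+00] w 0.0247 F [ 0.9  1.1 -2.4] shift [0.0007 0.0017 0.0345] turn [0. 0. 0.] dist 0.01
```

View pics/s3.png

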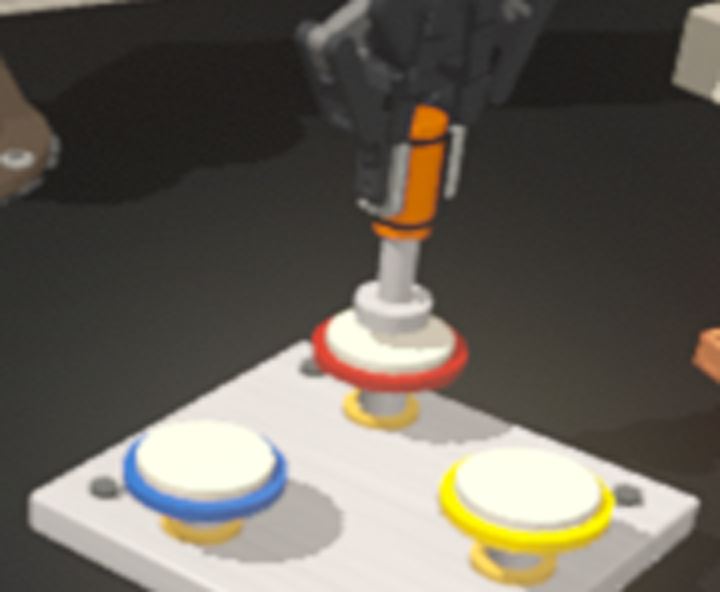

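The probe hangs centred over the red post, with its foot at crop (393,305) and the disc at (390,345). Setting it down.

Request:
send_rows(commands=[[[0,0,0.012,0,0,0,1],[0,0,0.022,0,0,0,1],[0,0,0.028,0,0,0,1],[0,0,0.031,0,0,0,1],[0,0,0.031,0,0,0,1]]])

```text
time_s: 14.28
tool_pos: [0.481, 0.1315, 0.1471]
ee_rot: [-3.141, -0.0, -2.857]
force: [0.3, 0.2, -1.2]
width: 0.0243
finger_force: 60.4
```

Request:
send_rows(commands=[[[0,0,0.001,0,0,0,1],[0,0,0.002,0,0,0,1],[0,0,0.003,0,0,0,1],[0,0,0.003,0,0,0,1],[0,0,0.003,0,0,0,1]]])

```text
time_s: 14.7
tool_pos: [0.4812, 0.1316, 0.1469]
ee_rot: [3.142, 0.001, -2.857]
force: [-2.1, 0.2, 5.2]
width: 0.0246
finger_force: 60.7
```

Request:
send_rows(commands=[[[0,0,-0.001,0,0,0,1],[0,0,-0.001,0,0,0,0.65],[0,0,-0.001,0,0,0,0.6],[0,0,-0.001,0,0,0,0.5],[0,0,-0.001,0,0,0,0.4]]])

```text
time_s: 15.12
tool_pos: [0.481, 0.1314, 0.1465]
ee_rot: [-3.142, -0.0, -2.857]
force: [0.3, -0.4, -0.1]
width: 0.0512
finger_force: 0.0
```

Request:
send_rows(commands=[[[0,0,0,0,0,0,0.2],[0,0,0,0,0,0,0],[0,0,0,0,0,0,0],[0,0,0,0,0,0,0],[0,0,0,0,0,0,0]]])

```text
time_s: 15.53
tool_pos: [0.481, 0.1315, 0.1467]
ee_rot: [-3.142, -0.0, -2.857]
force: [-0.2, 0.1, -0.3]
width: 0.0854
finger_force: 0.0
```

Request:
send_rows(commands=[[[0,0,-0.04,0,0,0,0],[0,0,-0.1,0,0,0,0],[0,0,-0.2,0,0,0,0],[0,0,-0.3,0,0,0,0],[0,0,-0.4,0,0,0,0]]])

```text
time_s: 15.95
tool_pos: [0.4807, 0.1312, 0.268]
ee_rot: [-3.141, -0.0, -2.857]
force: [1.1, 0.1, -0.4]
width: 0.0856
finger_force: 0.0
```

```bash
python3 -c "
from h import *
for c in ['scene','top']:
    f=grab_frame(c);rep(c,f,'probe')
    if c=='scene': cv2.imwrite('pics/s4.png',cv2.resize(f['img'][90:250,310:490],None,fx=4,fy=3.7,interpolation=cv2.INTER_CUBIC))
"
```

```text
scene probe 0.95 px [124. 310.] ext [104. 274. 146. 346.] n 1448 med [ 0.6481 -0.3896  0.0622] ztop 0.1105 topc [ 0.6406 -0.3906  0.1081]
scene probe 0.9 px [410. 154.] ext [398. 123. 419. 185.] n 789 med [0.4895 0.1256 0.1433] ztop 0.192 topc [0.4852 0.1275 0.1896]
scene probe 0.68 px [241. 324.] ext [230. 291. 257. 357.] n 1312 med [ 0.7273 -0.239   0.0656] ztop 0.1106 topc [ 0.7199 -0.2381  0.1083]
scene probe 0.64 px [398. 311.] ext [383. 275. 408. 345.] n 1334 med [ 0.7729 -0.0276  0.0617] ztop 0.1106 topc [ 0.7661 -0.0246  0.1082]
top probe 0.95 px [463. 237.] ext [446. 225. 481. 251.] n 506 med [ 0.635  -0.3814  0.0643] ztop 0.1108 topc [ 0.6385 -0.3866  0.1091]
top probe 0.94 px [189. 312.] ext [171. 301. 206. 325.] n 459 med [0.4774 0.1269 0.1634] ztop 0.3315 topc [0.4794 0.0932 0.3416]
top probe 0.74 px [386. 198.] ext [374. 183. 399. 213.] n 425 med [ 0.7112 -0.2302  0.0718] ztop 0.1111 topc [ 0.716  -0.2343  0.1093]
top probe 0.7 px [282. 175.] ext [275. 159. 294. 191.] n 413 med [ 0.7567 -0.0199  0.0674] ztop 0.1112 topc [ 0.7621 -0.0197  0.1095]
```

View pics/s4.png

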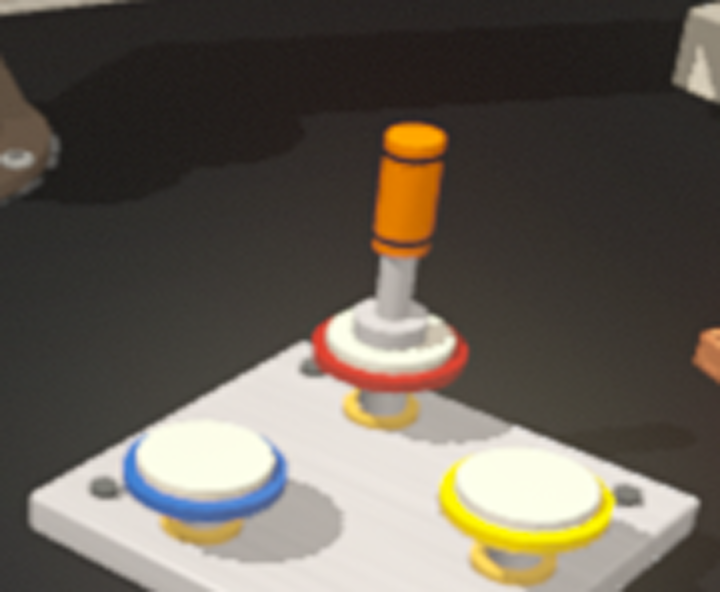

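The probe stands free and upright on red, with its foot at crop (391,330). I'll check how well it is centred numerically.

```bash
python3 -c "
from h import *
from scipy.optimize import least_squares
for c in ['scene','top']:
    f=grab_frame(c);C=cloud(f);f0=dict(np.load(c+'0.npz'));C0=cloud(f0)
    def fit(P,r): return least_squares(lambda a:np.hypot(P[:,0]-a[0],P[:,1]-a[1])-r,[.481,.132],loss='soft_l1',f_scale=.001).x.round(4)
    near=lambda D,r:np.hypot(D[...,0]-.481,D[...,1]-.132)<r
    P=C0[near(C0,.045)&(abs(C0[...,2]-.0818)<.0025)];bb=(P.min(0)+P.max(0))/2;h=cv2.minEnclosingCircle(P[:,:2].astype(np.float32));print(c,'disc',bb.round(4),h)
    for lo,hi,r in [(.084,.0925,.018),(.1,.128,.008),(.14,.185,.013)]:
        P=C[near(C,.03)&(C[...,2]>lo)&(C[...,2]<hi)];print(c,lo,len(P),fit(P,r))
go([.481,.131,.27])"
```

```text
scene disc [0.4815 0.1307 0.0818] ((0.4817892611026764, 0.13133034110069275), 0.03235389664769173)
scene 0.084 74 [0.4809 0.1309]
scene 0.1 117 [0.4814 0.1306]
scene 0.14 340 [0.4809 0.1308]
top disc [0.4818 0.1347 0.0818] ((0.4802740812301636, 0.1352091133594513), 0.035626914352178574)
top 0.084 57 [0.4811 0.1357]
top 0.1 9 [0.4804 0.1345]
top 0.14 95 [0.4803 0.1347]
t 16.25 pos [0.4804 0.1313 0.2658] rot [-3.1415e+00 -1.4000e-03 -2.8569e+00] w 0.0855 F [ 0.2  0.6 -0.3] shift [-0.0015 -0.0013 -0.0141] turn [0. 0. 0.] dist 0.004
```

Both cameras put the probe within about 1 mm of the post centre and upright, and the arm is clear.

```bash
python3 -c "
from cell import *
print(job_done())"
```

```text
the job is handed in; nothing more can be done
None
```

The probe touched red, yellow and blue in that order; red stands highest (about 1.7 mm above yellow and 7.1 mm above blue), and I left the probe standing upright on its own in the middle of the red post and handed the job in at about 16 s.

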